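# Close the filter cell of the culture room's air inlet

### The job

Nest the loose filter cup upright in the spring-loaded carrier cup in the mouth of the air-inlet station and let go of it. Then set the knurled collar, open end down, over it onto the station's spigot, turn it until the keyways hidden in its bore drop over the spigot's pins, and push it down fully home against the spring onto the shoulder. Finish while still holding the collar pushed home (the spring lifts it if you let go), and leave the two jars and the spatula where they are.

Things in the scene. Friction and masses are not known exactly. Their poses are not given: they have to be found in the camera images.
- mouth (a point): Centre of the top rim of the fixed station's upright aluminium spigot, a tube 40 mm across outside, slightly chamfered on top, rim 60 mm above the table; z up. Four round pins, 5 mm thick, stick out level from the spigot 90 degrees apart, at an angle that differs every time; tips 26 mm from the axis, upper sides 18 mm below the rim.
- shoulder (a point): Centre of the flat shoulder at the spigot's foot, on its axis, 34 mm below the rim and 26 mm above the table, 62 mm across: the collar's lower edge sits on it when fully home. Below it a grey foot, 96 mm across and 10 mm thick, with two bolted ears.
- carrier (a joint): Spring-loaded steel carrier cup inside the spigot, tapered like the filter cup: mouth 31 mm wide, level with the spigot's rim; inner floor 22 mm below it, 26 mm wide. Value: how far it is pushed down, m; 0 at rest, stop at 0.010. Its spring pushes up with 6 N at 0 and 10 N at 0.008, the value with the collar fully home over a nested filter cup.
- cup_centre (a point): Loose filter cup: tapered hollow steel cup standing upright, mouth up, 50 mm high, 22 mm across at the bottom and 31 mm at the rim, wall 2 mm, about 60 g. This point is on its axis, 25 mm above its underside; z is up along its axis. Nested in the carrier, its rim stands 28 mm above the spigot's rim and this point 3 mm above it.
- collar_centre (a point): Loose aluminium collar, a knurled cap standing open end down: 62 mm across, 59 mm high, closed top 5 mm thick, about 160 g. This point is on its axis, 29.5 mm above its lower edge; z up. The bore is 44 mm wide, 54 mm deep, with four straight keyways 90 degrees apart, 9 mm wide, 5.5 mm deep, running all the way up; unseen from outside.
- collar_edge (a point): Centre of the collar's open lower edge. Set on the spigot, this edge first rests on the pins; once a turn of at most 90 degrees, either way, brings the keyways over the pins (within about 5 degrees) the collar can drop. After 8 mm its ceiling meets the filter cup's rim and the spring resists; after 16 mm it is home on the shoulder.
- jar_a: Bystander: clear culture jar with a white lid, 72 mm across, 103 mm high, origin under its centre.
- jar_b: Bystander: a second culture jar, the same.
- spatula: Bystander: spatula, about 190 mm long, lying flat on the table along its x axis.
Things that resemble listed ones, but are neither listed nor needed, are in the scene too. What is shaped like the part that bears collar_centre but pink or red is not meant. What is shaped like the part that bears mouth but pink is not meant.

How it is judged:
By the outcome, as a careful person would: the job done as asked, in the order asked, and still so for the second after the job is handed in, while the arm keeps its last pose, push and grip.
It also fails if it takes over 61 s, if anything falls off the work surface, if the arm or the gripper's body presses on something with over 40 N, if the wrist force passes 120 N, or if a joint passes its speed limit or range.

### The arm

A 6-joint arm with a two-finger parallel gripper is mounted at the origin on the work surface. World frame = base frame: x ahead of the robot, y to its left, z up, the work surface at z = 0. Lengths are in m, angles in rad, forces in N, time in s.
With the tool pointing down it reaches from about 0.35 to 0.85 m from the base axis. Payload 8.1 kg.
Tool frame: the origin (TCP) lies at the centre of the arm's flange, where the gripper is bolted on; the fingertips stand 186 mm ahead of it and the grasp point (between the pads) lies 167 mm ahead of it (robot.grasp_offset is the distance from the TCP to the grasp point, in m); z points along the fingers, y is the line along which they close (so a half turn about z gives the same grasp; the last joint's range is limited). The gripper opens to 93 mm and grips with 3 to 60 N. Pads are 15 mm wide; open, the fingers measure 128 mm over their backs; the gripper's body (75 mm by 188 mm) begins 65 mm behind the grasp point.
Start: joints at [-1.377, 0.13, 1.488, -0, 1.523, -0.085], TCP at [0.165, -0.577, 0.405] pointing down, gripper open.
Joint ranges: [-2.96, 2.96], [-0.89, 2.26], [0.02, 2.5], [-1.34, 4.48], [0, 2.73], [-2.66, 2.66]. Speed limits (rad/s): [2.39, 2.39, 2.79, 3.14, 3.14, 3.14].

### API

Orientations are given as a rotation vector (axis times angle).
In Python, from plant import robot gives the robot as it stands.
- The arm moves only by the tool drive_tool, never from a script. Its argument "moves" is one flat list of numbers, 7 for each row, row after row: the finger opening in mm, from 0 to 93, then the shift along the tool's x, y, z in mm, then the turn, a rotation vector about the tool's x, y, z in degrees. A call has 1 to 8 rows; each row shifts and turns the commanded pose from where the row before left it, along the tool's axes as they then stand; what a row does not reach is not made up. A row lasts 1/10 s, in which the tool goes at most 50 mm and 8.59 degrees, less where a joint would pass 70% of its speed; a pose out of reach is approached as far as the arm can. A call is refused whole if a number of a shift passes 50 or a number of a turn 8.59, either way. A call with a gripper value outside its range is refused whole. The fingers move at their own pace and stop on an object; "grip_force" is the grip in N (left out, the last holds). Time passes only in rows, so rows that do not move let the fingers close. It gives the time, the measured TCP pose, the force, the opening and the grip force at its end, in the units of the state.
- robot.read_state(): the state, without advancing time (a new reading comes with each control period).
- robot.read_camera(name): name is "side" or "top" or "wrist"; returns a dict with "color" (400x640x3 uint8, red, green, blue), "depth" (400x640 float32, m along the optical axis (not along the pixel's ray), 0 where there is no reading), "mtx" (3x3 intrinsics, pixels), "R" (3x3) and "t" (3): a world point X has camera coordinates R X + t. Camera axes: x right, y down, z forward; pixel columns grow to the right and rows downward; lengths in m; the calibration is good to about 2 mm. A picture is of the moment at which its call begins.
- robot.close_job(): hands the job in; it is judged then, once.
The state is a dict: "t": time; "q": joint angles; "dq": joint speeds; "joint_torque": joint torques, N m; "tool_pos": TCP position; "orientation": TCP orientation; "force": force on the tool from outside, world axes, zero at the start; "wrist_torque": the same for the moment, N m; "opening": finger opening in m; "gripper_force": force on a finger pad.
Only numpy, scipy, OpenCV 4.12 (cv2) and the standard library are available. Lean on these libraries where they do the work, as an engineer would, in place of code of your own. Each camera call takes 0.05 s, during which the arm holds its last target. There are 200 camera calls.

## Working session

There is one attempt and no reset: what is moved stays moved. The work goes in short steps, Python scripts to look and compute and a tool call to move; the robot and the scene stay as the last step left them, time stands still between calls to the robot, and variables do not carry over. Pictures are saved under pics/ and viewed, at most 10 in all, crops included, and the job is handed in when it is done.

Besides the shell and the picture viewer there is one more tool, called after "Request:" as name(argument=value, ...) on one line, values as JSON. drive_tool: Moves the arm, as the interface text tells. Its arguments: {"type":"object","properties":{"moves":{"type":"array","items":{"type":"number"}},"grip_force":{"type":"number"}},"required":["moves"]}

```bash
mkdir -p pics
cat > h.py <<'E'
import numpy as np, cv2
from plant import robot
def ray(c,u,v):
    R,t,K=c["R"],c["t"],c["mtx"]; o=-R.T@t
    d=R.T@np.linalg.solve(K,[u,v,1.]); return o,d
def onz(c,u,v,z):
    o,d=ray(c,u,v); return o+d*(z-o[2])/d[2]
def dep(c,u,v):
    o,d=ray(c,u,v); return o+d*c["depth"][int(v),int(u)]
def proj(c,X):
    p=c["mtx"]@(c["R"]@np.array(X)+c["t"]); return p[:2]/p[2]
def cloud(c):
    v,u=np.mgrid[:400,:640]; K=c["mtx"]
    d=np.stack([u,v,np.ones_like(u)],-1)@np.linalg.inv(K).T
    return (d*c["depth"][...,None]-c["t"])@c["R"]
E
python3 - <<'E'
from h import *
for n in ["side","top","wrist"]:
    c=robot.read_camera(n); cv2.imwrite(f"pics/{n}0.png",c["color"][...,::-1]); print(n,(-c["R"].T@c["t"]).round(3),c["R"][2].round(2),c["mtx"][0,0])
    np.savez(f"{n}0.npz",**c)
print(robot.read_state())
E
```

```text
side [0.146 0.596 0.637] [ 0.47 -0.62 -0.63] 387.58147534432476
top [0.462 0.026 0.928] [ 0.14  0.01 -0.99] 363.9647161860261
wrist [ 0.24  -0.555  0.382] [-0.27 -0.08 -0.96] 325.2598295941404
{'t': 0.15, 'q': array([-1.37740677e+00,  1.30974035e-01,  1.48900157e+00,  8.98115811e-06,
        1.52301529e+00, -8.53822173e-02]), 'dq': array([ 0.00023904, -0.0012781 , -0.00166612,  0.00089167, -0.00120944,
       -0.00101992]), 'joint_torque': array([ 3.21823445e-04, -5.60476363e+01, -4.92333841e+01,  7.67790852e-02,
        3.06060514e-02, -1.07452936e-04]), 'tool_pos': array([ 0.16510541, -0.57665834,  0.40395154]), 'orientation': array([-3.10974089e+00, -4.36282396e-01,  1.04436312e-04]), 'force': array([ 0.03445097,  0.228409  , -0.45522248]), 'wrist_torque': array([ 0.01349534, -0.00441265, -0.01372012]), 'gripper_force': 0.0, 'opening': 0.09292910436581027}
```

View pics/top0.png

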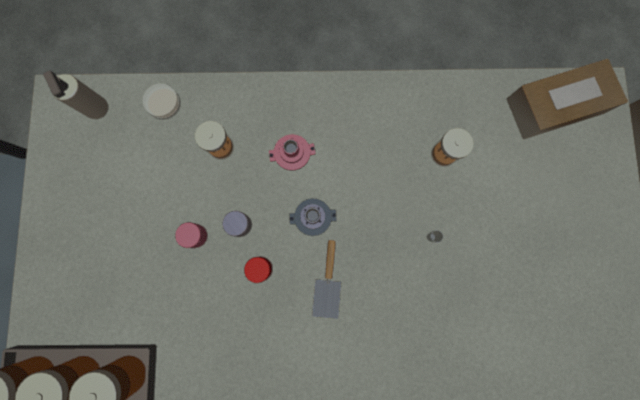

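View pics/side0.png

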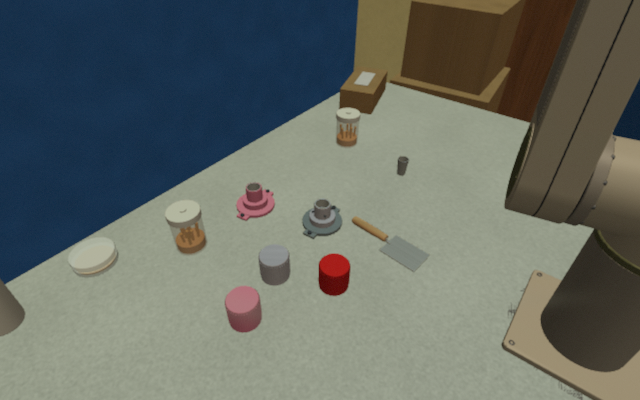

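The top view shows the grey station at (313,216), the filter cup at (434,236) and the grey collar at (236,223). The pink and red ones are decoys. The side view shows the same parts at (322,215), (402,166) and (275,265).

Run:
```python
from h import *
for n,boxes in {"top":dict(cup=(422,226,446,246),collar=(218,206,254,240),station=(288,194,340,240)),"side":dict(cup=(394,154,412,178),collar=(256,244,294,286),station=(300,192,345,240))}.items():
    c=dict(np.load(f"{n}0.npz")); P=cloud(c)
    for k,(a,b,e,f) in boxes.items():
        q=P[b:f,a:e].reshape(-1,3); q=q[c["depth"][b:f,a:e].ravel()>0]
        zmax=np.percentile(q[:,2],99.5)
        for lo,hi in [(zmax-.006,zmax+.01),(0.012,zmax-.006)]:
            s=q[(q[:,2]>lo)&(q[:,2]<hi)]
            if len(s)>5:
                (x,y),r=cv2.minEnclosingCircle(s[:,:2].astype(np.float32))
                print(n,k,"zmax %.4f"%zmax,len(s),s.mean(0).round(4),"circ",round(x,4),round(y,4),round(r,4))
c=dict(np.load("top0.npz"))
a=cv2.resize(c["color"][180:260,210:350],None,fx=4,fy=4,interpolation=2)
b=cv2.resize(c["color"][216:256,415:455],None,fx=6,fy=6,interpolation=2)
o=np.zeros((320,800,3),np.uint8);o[:,:560]=a;o[:240,560:]=b
cv2.imwrite("pics/crop0.png",o[...,::-1])
```

```text
top cup zmax 0.0530 45 [ 0.497  -0.2572  0.0504] circ 0.4963 -0.2557 0.0154
top cup zmax 0.0530 91 [ 0.4968 -0.2582  0.0303] circ 0.4959 -0.2553 0.0143
top collar zmax 0.0620 487 [0.532  0.2272 0.0591] circ 0.5321 0.2269 0.0303
top collar zmax 0.0620 107 [0.5251 0.2072 0.0381] circ 0.5323 0.2271 0.0315
top station zmax 0.0614 88 [0.5497 0.0419 0.0593] circ 0.5501 0.0419 0.0198
top station zmax 0.0614 493 [0.548  0.0416 0.0278] circ 0.5516 0.0432 0.0562
side cup zmax 0.0517 48 [ 0.497  -0.2558  0.0487] circ 0.4974 -0.2558 0.0165
side cup zmax 0.0517 112 [ 0.4949 -0.2512  0.0319] circ 0.4992 -0.2557 0.0168
side collar zmax 0.0619 565 [0.5309 0.2297 0.0596] circ 0.5318 0.229 0.0309
side collar zmax 0.0619 446 [0.5155 0.2441 0.0344] circ 0.5314 0.2281 0.0318
side station zmax 0.0616 103 [0.5504 0.044  0.0593] circ 0.5514 0.0436 0.0206
side station zmax 0.0616 563 [0.543  0.0513 0.0301] circ 0.5516 0.041 0.0585
```

View pics/crop0.png

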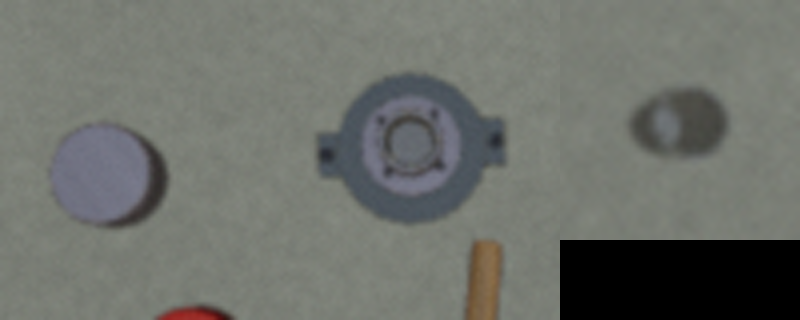

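Request:
drive_tool(moves=[93,45,-24,5,0,0,0,93,45,-24,5,0,0,0,93,45,-24,5,0,0,0,93,45,-24,5,0,0,0,93,45,-24,5,0,0,0,93,45,-24,5,0,0,0,93,45,-24,5,0,0,0,93,45,-24,5,0,0,0])

```text
t: 0.95
tool_pos: [0.4523, -0.2983, 0.3654]
orientation: [3.111, 0.436, -0.0]
force: [0.8, -1.1, 0.2]
opening: 0.093
gripper_force: 0.0
```

Request:
drive_tool(moves=[60,0,0,0,0,0,-8,60,0,0,0,0,0,-8,60,0,0,0,0,0,-8,60,0,0,0,0,0,-8,60,0,0,0,0,0,-8,60,0,0,0,0,0,-8,60,0,0,0,0,0,0])

```text
t: 1.65
tool_pos: [0.4512, -0.3, 0.3654]
orientation: [-2.662, -1.667, 0.0]
force: [0.5, 0.5, -0.7]
opening: 0.0597
gripper_force: 0.0
```

```bash
cat >> h.py <<'E'
from scipy.spatial.transform import Rotation as Ro
def todo(x,y,zg):
    s=robot.read_state(); R=Ro.from_rotvec(s["orientation"]).as_matrix()
    g=np.array(s["tool_pos"]); d=np.array([x,y,zg+robot.grasp_offset])-g
    print("t",round(s["t"],2),"pos",g.round(4),"q",s["q"].round(2),"yaw",round(np.degrees(np.arctan2(R[1,0],R[0,0])),1),"tilt",R[:2,2].round(4),"F",s["force"].round(1),"open",round(s["opening"]*1e3,1),"gf",s["gripper_force"])
    print("tool shift mm",(R.T@d*1e3).round(1))
E
python3 - <<'E'
from h import *
todo(.497,-.256,.045)
c=robot.read_camera("wrist"); cv2.imwrite("pics/w1.png",c["color"][...,::-1]); np.savez("w1.npz",**c)
print(proj(c,[.497,-.256,.05]))
E
```

```text
t 1.65 pos [ 0.4512 -0.3     0.3654] q [-0.68 -0.    1.7   0.    1.45 -0.23] yaw 64.1 tilt [-0.0005  0.0004] F [ 0.5  0.5 -0.7] open 59.7 gf 0.0
tool shift mm [ 59.6  22.1 153.1]
[343.04341423 128.80309633]
```

View pics/w1.png

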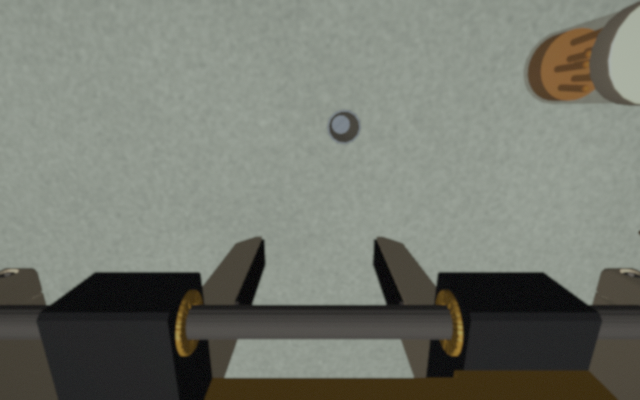

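The wrist view shows the cup at (344,127), 2 px from the prediction of (343,129). The first jar is at the upper right, clear of the fingers.

Run:
```python
from h import *
c=dict(np.load("w1.npz")); b=(slice(100,155),slice(315,375))
P=cloud(c)[b].reshape(-1,3); P=P[(P[:,2]>.04)&(P[:,2]<.07)]
print(len(P),P[:,2].max(),cv2.minEnclosingCircle(P[:,:2].astype(np.float32)))
g=cv2.cvtColor(c["color"],cv2.COLOR_RGB2LAB).astype(int)[b]; m=(np.abs(g-np.median(g.reshape(-1,3),0)).sum(-1)>18).astype(np.uint8)
k=max(cv2.findContours(m,0,2)[0],key=cv2.contourArea); (u,v),r=cv2.minEnclosingCircle(k); print(u+315,v+100,r,onz(c,u+315,v+100,.05))
```

```text
331 0.05045200375660846 ((0.49783962965011597, -0.25476565957069397), 0.01537720113992691)
343.4881649017334 126.04437828063965 17.31558609008789 [ 0.49834513 -0.25400845  0.05      ]
```

Request:
drive_tool(moves=[60,20,7.4,5,0,0,0,60,20,7.4,5,0,0,0,60,20.7,7.4,3,0,0,0,60,0,0,40,0,0,0,60,0,0,40,0,0,0,60,0,0,35,0,0,0,60,0,0,20,0,0,0,60,0,0,5,0,0,0])

```text
t: 2.5
tool_pos: [0.4964, -0.2543, 0.2093]
orientation: [-2.663, -1.656, 0.004]
force: [-0.5, -0.1, 0.4]
opening: 0.06
gripper_force: 0.0
```

Request:
drive_tool(moves=[60,0,0,0,0,0,0])

```text
t: 2.6
tool_pos: [0.4976, -0.2551, 0.2121]
orientation: [-2.665, -1.66, 0.001]
force: [0.3, 0.5, 0.5]
opening: 0.0601
gripper_force: 0.0
```

Run:
```python
from h import *
todo(.4975,-.255,.045)
```

```text
t 2.6 pos [ 0.4976 -0.2551  0.2121] q [-0.57  0.2   1.78  0.    1.16 -0.11] yaw 63.8 tilt [-0.0015  0.001 ] F [0.3 0.5 0.5] open 60.1 gf 0.0
tool shift mm [ 0.1 -0.1 -0.2]
```

Grip the cup and lift.

Request:
drive_tool(moves=[20,0,0,0,0,0,0,20,0,0,0,0,0,0,20,0,0,0,0,0,0,20,0,0,0,0,0,0,20,0,0,0,0,0,0,20,0,0,0,0,0,0], grip_force=15)

```text
t: 3.2
tool_pos: [0.4981, -0.2554, 0.2134]
orientation: [2.664, 1.664, 0.001]
force: [0.9, 0.0, 4.7]
opening: 0.0294
gripper_force: 15.0
```

Request:
drive_tool(moves=[20,0,0,-10,0,0,0,20,0,0,-30,0,0,0,20,0,0,-40,0,0,0,20,0,0,-30,0,0,0,20,0,0,-10,0,0,0,20,0,0,0,0,0,0])

```text
t: 3.8
tool_pos: [0.4983, -0.2555, 0.3346]
orientation: [2.662, 1.662, 0.002]
force: [0.6, -0.0, -1.1]
opening: 0.0296
gripper_force: 15.0
```

Run:
```python
from h import *
todo(.551,.0425,.13)
```

```text
t 3.8 pos [ 0.4983 -0.2555  0.3346] q [-0.57  0.06  1.69  0.    1.39 -0.11] yaw 64.0 tilt [ 0.003  -0.0019] F [ 0.6 -0.  -1.1] open 29.6 gf 14.999841273820493
tool shift mm [290.9 -83.6  36.9]
```

Request:
drive_tool(moves=[20,20,-7,0,0,0,0,20,40,-14,0,0,0,0,20,40,-14,0,0,0,0,20,40,-14,0,0,0,0,20,40,-14,0,0,0,0,20,30,-14,0,0,0,0,20,20,-7,0,0,0,0,20,0,0,0,0,0,0])

```text
t: 4.6
tool_pos: [0.5225, -0.0092, 0.3301]
orientation: [-2.659, -1.667, 0.004]
force: [0.0, -0.4, -0.3]
opening: 0.0293
gripper_force: 15.0
```

Run:
```python
from h import *
todo(.551,.0425,.13)
c=robot.read_camera("wrist"); np.savez("w2.npz",**c)
u,v=proj(c,[.551,.0425,.06]);print(u,v)
P=cloud(c); q=P.reshape(-1,3); q=q[np.hypot(q[:,0]-.551,q[:,1]-.0425)<.04]
for lo,hi in [(.055,.065),(.022,.03)]:
    s=q[(q[:,2]>lo)&(q[:,2]<hi)]; print(len(s),s[:,2].mean(),cv2.minEnclosingCircle(s[:,:2].astype(np.float32)))
u,v=int(u),int(v); a=cv2.resize(c["color"],None,fx=1.25,fy=1.25); cv2.imwrite("pics/w2.png",a[...,::-1])
```

```text
t 4.6 pos [ 0.5225 -0.0092  0.3301] q [-0.12 -0.03  1.79  0.    1.38  0.33] yaw 64.2 tilt [-0.0039  0.0012] F [ 0.  -0.4 -0.3] open 29.3 gf 15.000340712576872
tool shift mm [58.9  3.2 32.7]
323.3658388821549 133.20040729374108
846 0.0580628232753202 ((0.5514772534370422, 0.043208323419094086), 0.019816681742668152)
1853 0.024606003715670587 ((0.551462709903717, 0.04326804354786873), 0.030962860211730003)
```

View pics/w2.png

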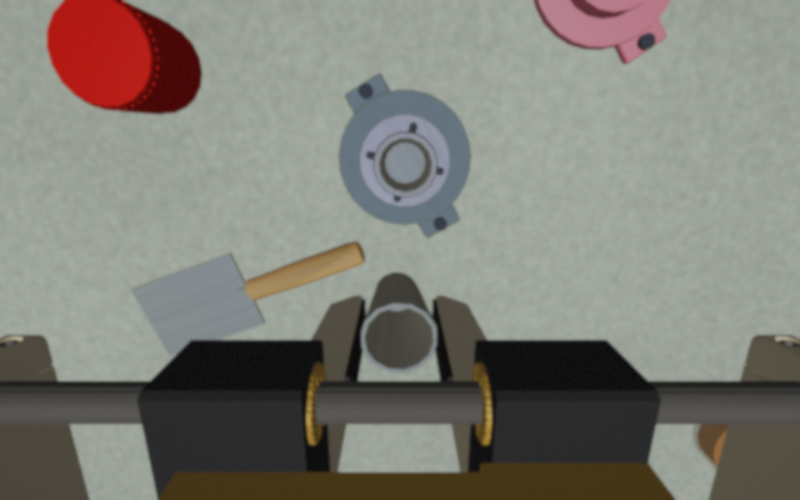

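The wrist view (1.25x) shows the held cup upright at (398,340). The station mouth is at (405,163), with its pins at (413,127), (371,155), (440,171) and (397,198).

Request:
drive_tool(moves=[20,20,1.1,0,0,0,0,20,20,1.1,0,0,0,0,20,19.7,1.1,0,0,0,0,20,0,0,25,0,0,0,20,0,0,25,0,0,0,20,0,0,8,0,0,0,20,0,0,0,0,0,0,20,0,0,0,0,0,0])

```text
t: 5.45
tool_pos: [0.5526, 0.0398, 0.2751]
orientation: [2.665, 1.663, -0.0]
force: [0.7, 0.0, -0.0]
opening: 0.0296
gripper_force: 15.0
```

Run:
```python
from h import *
todo(.5515,.0432,.084)
```

```text
t 5.45 pos [0.5526 0.0398 0.2751] q [-0.02  0.11  1.76 -0.    1.28  0.43] yaw 63.9 tilt [ 0.     -0.0001] F [ 0.7  0.  -0. ] open 29.6 gf 14.999906781886239
tool shift mm [ 2.6 -2.5 23.8]
```

Request:
drive_tool(moves=[20,2.6,-2.5,2,0,0,0,20,0,0,6,0,0,0,20,0,0,6,0,0,0,20,0,0,4,0,0,0,20,0,0,3,0,0,0,20,0,0,2,0,0,0,20,0,0,0,0,0,0])

```text
t: 6.15
tool_pos: [0.5515, 0.0438, 0.2517]
orientation: [2.664, 1.664, 0.0]
force: [-0.0, -1.3, -0.3]
opening: 0.0298
gripper_force: 15.0
```

Run:
```python
from h import *
todo(.5515,.0432,.084)
```

```text
t 6.15 pos [0.5515 0.0438 0.2517] q [-0.01  0.13  1.77 -0.    1.23  0.44] yaw 64.0 tilt [ 0.0002 -0.0001] F [-0.  -1.3 -0.3] open 29.8 gf 14.999989256757544
tool shift mm [-0.6  0.3  0.4]
```

Request:
drive_tool(moves=[20,-0.5,0.3,1,0,0,0,20,0,0,1,0,0,0,20,0,0,0,0,0,0])

```text
t: 6.45
tool_pos: [0.5515, 0.0434, 0.2503]
orientation: [-2.665, -1.664, -0.001]
force: [-2.8, 0.6, 5.6]
opening: 0.0295
gripper_force: 15.0
```

Contact at about 6 N, so the cup is seated. Release it and lift.

Request:
drive_tool(moves=[50,0,0,0,0,0,0,50,0,0,0,0,0,0,50,0,0,0,0,0,0,50,0,0,0,0,0,0,50,0,0,-10,0,0,0,50,0,0,-30,0,0,0,50,0,0,-30,0,0,0,50,0,0,-30,0,0,0])

```text
t: 7.25
tool_pos: [0.5513, 0.0433, 0.3515]
orientation: [2.665, 1.664, 0.0]
force: [-0.1, 0.2, 0.0]
opening: 0.0499
gripper_force: 0.0
```

Request:
drive_tool(moves=[80,-30,0,0,0,0,0,80,-30,0,0,0,0,0,80,0,0,0,0,0,0])

```text
t: 7.55
tool_pos: [0.5243, -0.0127, 0.3508]
orientation: [2.665, 1.661, 0.0]
force: [-0.4, 0.2, -0.2]
opening: 0.0695
gripper_force: 0.0
```

Run:
```python
from h import *
todo(.532,.228,.04)
c=robot.read_camera("wrist"); np.savez("w3.npz",**c)
P=cloud(c); q=P.reshape(-1,3); q=q[np.hypot(q[:,0]-.5515,q[:,1]-.0432)<.04]
for lo,hi in [(.083,.1),(.055,.065),(.022,.03)]:
    s=q[(q[:,2]>lo)&(q[:,2]<hi)]; print(len(s),s[:,2].mean(),s[:,2].max(),cv2.minEnclosingCircle(s[:,:2].astype(np.float32)))
cv2.imwrite("pics/w3.png",c["color"][...,::-1])
```

```text
t 7.55 pos [ 0.5243 -0.0127  0.3508] q [-0.12 -0.04  1.77 -0.    1.42  0.33] yaw 63.9 tilt [ 0.0008 -0.0012] F [-0.4  0.2 -0.2] open 69.5 gf 0.0
tool shift mm [219.6 -99.3 143.2]
399 0.08616854022274073 0.08845678277086018 ((0.5510854721069336, 0.04381910338997841), 0.015496478416025639)
564 0.05853468879727222 0.0649544161382241 ((0.5515224933624268, 0.04320060461759567), 0.019832158461213112)
1665 0.02463489353099364 0.02708904967045088 ((0.5512954592704773, 0.0430842787027359), 0.031034087762236595)
```

View pics/w3.png

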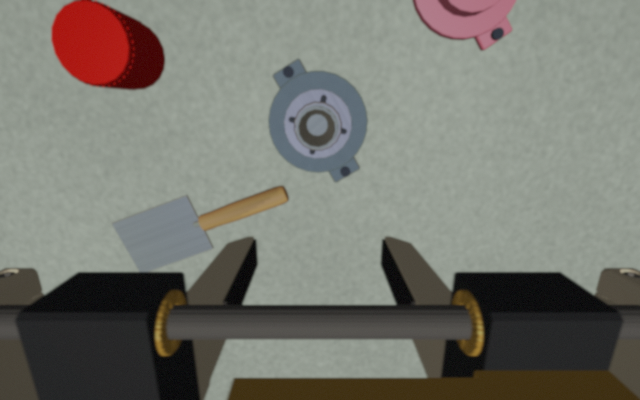

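The cup is nested upright at (317,124): its rim is at 0.088 m and on the axis. Next, the collar.

Request:
drive_tool(moves=[88,15,-10,0,0,0,0,88,30,-20,0,0,0,0,88,30,-20,0,0,0,0,88,30,-20,0,0,0,0,88,30,-20,0,0,0,0,88,15,-9,0,0,0,0,88,0,0,0,0,0,0,88,0,0,0,0,0,0])

```text
t: 8.4
tool_pos: [0.5019, 0.1683, 0.3498]
orientation: [2.663, 1.666, -0.0]
force: [0.2, -0.7, -0.5]
opening: 0.0879
gripper_force: 0.0
```

Run:
```python
from h import *
c=robot.read_camera("wrist"); np.savez("w4.npz",**c)
q=cloud(c).reshape(-1,3); q=q[np.hypot(q[:,0]-.532,q[:,1]-.228)<.04]
s=q[(q[:,2]>.056)&(q[:,2]<.065)]; ((x,y),r)=cv2.minEnclosingCircle(s[:,:2].astype(np.float32)); print(len(s),s.mean(0),s[:,2].max(),x,y,r)
todo(x,y,.04)
d=np.load("w3.npz"); d=dict(d)
for u,v in [(323,98),(292,119),(344,131),(312,152)]:
    X=onz(d,u,v,.0415)[:2]-[.5514,.0432]; print(np.degrees(np.arctan2(X[1],X[0]))%90,np.hypot(*X))
```

```text
4340 [0.533716   0.22975921 0.05761438] 0.06004829109008845 0.5334935188293457 0.22903750836849213 0.030337270349264145
t 8.45 pos [0.5021 0.1676 0.3498] q [ 0.23 -0.03  1.75 -0.    1.42  0.68] yaw 64.0 tilt [ 0.     -0.0002] F [ 0.2 -0.1 -0.4] open 88.0 gf 0.0
tool shift mm [ 69.    1.3 142.5]
51.646444527005144 0.02345185201016816
49.02361268465182 0.02230789837854147
53.2988381226616 0.02369521982575274
52.46517912224344 0.022974830085933876
```

Request:
drive_tool(moves=[88,25,0.5,0,0,0,0,88,25,0.4,0,0,0,0,88,19,0.4,0,0,0,0,88,0,0,20,0,0,0,88,0,0,20,0,0,0,88,0,0,10,0,0,0,88,0,0,0,0,0,0])

```text
t: 9.15
tool_pos: [0.5329, 0.228, 0.2977]
orientation: [-2.665, -1.662, 0.006]
force: [-0.4, -0.1, 0.3]
opening: 0.0881
gripper_force: 0.0
```

Run:
```python
from h import *
todo(.5334,.2293,.04)
```

```text
t 9.15 pos [0.5329 0.228  0.2977] q [ 0.32  0.15  1.66 -0.    1.33  0.77] yaw 63.9 tilt [-0.0034 -0.0012] F [-0.4 -0.1  0.3] open 88.1 gf 0.0
tool shift mm [ 1.6  0.1 90.4]
```

Request:
drive_tool(moves=[88,0,0,30,0,0,0,88,0,0,30,0,0,0,88,0,0,22,0,0,0,88,0,0,6,0,0,0,88,0,0,0,0,0,0,88,0,0,0,0,0,0,88,0,0,0,0,0,0])

```text
t: 9.85
tool_pos: [0.5344, 0.2293, 0.2138]
orientation: [2.664, 1.664, 0.005]
force: [1.1, 0.2, 0.1]
opening: 0.0881
gripper_force: 0.0
```

Run:
```python
from h import *
todo(.5334,.2293,.04)
```

```text
t 9.85 pos [0.5344 0.2293 0.2138] q [0.32 0.25 1.72 0.   1.17 0.77] yaw 64.0 tilt [0.003 0.001] F [1.1 0.2 0.1] open 88.1 gf 0.0
tool shift mm [-0.4 -0.9  6.5]
```

Request:
drive_tool(moves=[88,-0.3,-0.5,5,0,0,0,88,0,0,0,0,0,0,50,0,0,0,0,0,0,50,0,0,0,0,0,0,50,0,0,0,0,0,0,50,0,0,0,0,0,0,50,0,0,0,0,0,0,50,0,0,0,0,0,0], grip_force=40)

```text
t: 10.65
tool_pos: [0.5328, 0.229, 0.2068]
orientation: [-2.665, -1.664, -0.0]
force: [0.7, 0.2, -0.4]
opening: 0.0618
gripper_force: 40.0
```

Run:
```python
from h import *
todo(.5334,.2293,.04)
```

```text
t 10.65 pos [0.5328 0.229  0.2068] q [0.32 0.26 1.72 0.   1.16 0.77] yaw 64.0 tilt [0. 0.] F [ 0.7  0.2 -0.4] open 61.8 gf 40.00002917717211
tool shift mm [ 0.5  0.4 -0.5]
```

Request:
drive_tool(moves=[50,0,0,-10,0,0,0,50,0,0,-30,0,0,0,50,0,0,-40,0,0,0,50,0,0,-30,0,0,0,50,0,0,-10,0,0,0,50,0,0,0,0,0,0,50,0,0,0,0,0,0])

```text
t: 11.35
tool_pos: [0.5323, 0.2288, 0.3251]
orientation: [-2.664, -1.664, 0.003]
force: [0.0, -0.4, -2.6]
opening: 0.0616
gripper_force: 40.0
```

Run:
```python
from h import *
todo(.5514,.0432,.145)
```

```text
t 11.35 pos [0.5323 0.2288 0.3251] q [0.32 0.13 1.64 0.   1.38 0.77] yaw 64.0 tilt [-0.002  -0.0006] F [ 0.  -0.4 -2.6] open 61.6 gf 39.999608534853905
tool shift mm [-158.4   98.7   12.9]
```

Request:
drive_tool(moves=[50,-15,9,0,0,0,0,50,-30,19,0,0,0,0,50,-30,19,0,0,0,0,50,-30,19,0,0,0,0,50,-30,18,0,0,0,0,50,-23,14,0,0,0,0,50,0,0,0,0,0,0,50,0,0,0,0,0,0])

```text
t: 12.15
tool_pos: [0.5509, 0.0429, 0.3249]
orientation: [-2.665, -1.66, 0.004]
force: [0.8, 0.3, -1.4]
opening: 0.0618
gripper_force: 40.0
```

Run:
```python
from h import *
todo(.5514,.0432,.102)
c=robot.read_camera("side"); np.savez("s5.npz",**c)
w=robot.read_camera("wrist")
o=np.vstack([cv2.resize(c["color"][140:270,230:430],(600,390)),cv2.resize(w["color"][:260],(600,210))[:210]])
cv2.imwrite("pics/s5.png",o[...,::-1])
```

```text
t 12.15 pos [0.5509 0.0429 0.3249] q [-0.02  0.06  1.71  0.    1.37  0.44] yaw 63.9 tilt [-0.003   0.0002] F [ 0.8  0.3 -1.4] open 61.8 gf 39.99956545885652
tool shift mm [ 0.5  0.5 55.6]
```

View pics/s5.png

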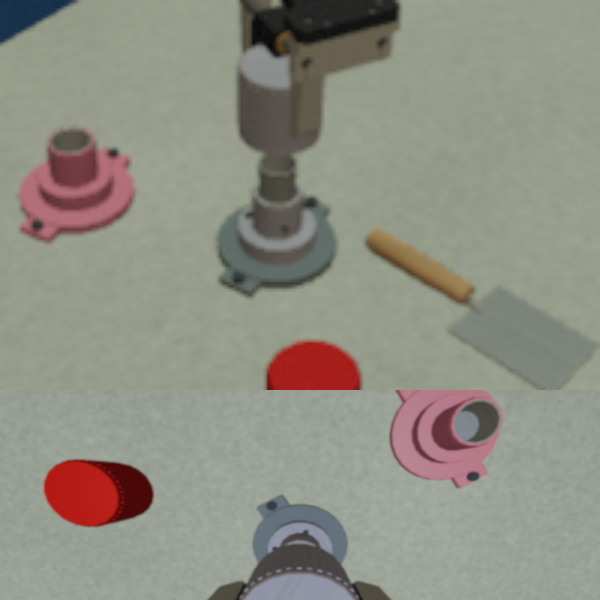

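The side crop shows the collar held square above the nested cup at about (278,165). The wrist view agrees. Lower it.

Request:
drive_tool(moves=[50,0,0.3,10,0,0,0,50,0,0,15,0,0,0,50,0,0,15,0,0,0,50,0,0,10,0,0,0,50,0,0,3,0,0,0,50,0,0,0,0,0,0,50,0,0,0,0,0,0])

```text
t: 12.95
tool_pos: [0.5521, 0.0439, 0.2741]
orientation: [2.664, 1.664, 0.001]
force: [-0.7, 0.1, -1.7]
opening: 0.0619
gripper_force: 40.0
```

Run:
```python
from h import *
todo(.5514,.0432,.082)
```

```text
t 12.95 pos [0.5521 0.0439 0.2741] q [-0.01  0.11  1.76 -0.    1.28  0.44] yaw 64.0 tilt [ 0.0007 -0.    ] F [-0.7  0.1 -1.7] open 61.9 gf 39.999622288160026
tool shift mm [-0.9 -0.3 24.8]
```

Request:
drive_tool(moves=[50,-1.1,-0.2,3,0,0,0,50,0,0,3,0,0,0,50,0,0,3,0,0,0,50,0,0,2,0,0,0,50,0,0,0,0,0,0])

```text
t: 13.45
tool_pos: [0.551, 0.043, 0.2622]
orientation: [-2.664, -1.664, 0.001]
force: [-0.2, 0.4, -2.2]
opening: 0.0621
gripper_force: 40.0
```

Request:
drive_tool(moves=[50,0,0,3,0,0,0,50,0,0,3,0,0,0,50,0,0,3,0,0,0,50,0,0,2,0,0,0,50,0,0,1,0,0,0,50,0,0,0,0,0,0])

```text
t: 14.05
tool_pos: [0.5511, 0.043, 0.2505]
orientation: [-2.664, -1.664, 0.0]
force: [0.7, -0.7, -2.4]
opening: 0.0617
gripper_force: 40.0
```

Request:
drive_tool(moves=[50,0,0,1,0,0,0,50,0,0,1,0,0,0,50,0,0,0.5,0,0,0,50,0,0,0,0,0,0])

```text
t: 14.45
tool_pos: [0.5513, 0.043, 0.2485]
orientation: [2.664, 1.664, 0.0]
force: [-0.6, -0.3, 1.8]
opening: 0.0618
gripper_force: 40.0
```

Request:
drive_tool(moves=[50,0,0,1,0,0,0,50,0,0,0,0,0,4,50,0,0,0,0,0,4,50,0,0,0,0,0,4,50,0,0,0,0,0,4,50,0,0,0,0,0,0])

```text
t: 15.05
tool_pos: [0.5518, 0.043, 0.2484]
orientation: [2.871, 1.274, 0.003]
force: [0.1, 0.7, 5.7]
opening: 0.0616
gripper_force: 40.0
```

```bash
cat > s.py <<'E'
from h import *
todo(.5513,.0432,.066); print(robot.read_state()["wrist_torque"].round(2))
E
python3 s.py
```

```text
t 15.05 pos [0.5518 0.043  0.2484] q [-0.01  0.14  1.78 -0.    1.23  0.72] yaw 47.9 tilt [ 0.0024 -0.0001] F [0.1 0.7 5.7] open 61.6 gf 40.00208503450267
tool shift mm [-0.2 -0.6 15.1]
[-0.04  0.02 -0.03]
```

Request:
drive_tool(moves=[50,0,0,0,0,0,4,50,0,0,0,0,0,4,50,0,0,0,0,0,4,50,0,0,0,0,0,0])

```text
t: 15.45
tool_pos: [0.5518, 0.043, 0.2484]
orientation: [2.988, 0.967, 0.003]
force: [-0.9, 0.5, 5.9]
opening: 0.0618
gripper_force: 40.0
```

Request:
drive_tool(moves=[50,0,0,0,0,0,4,50,0,0,0,0,0,4,50,0,0,0,0,0,0])

```text
t: 15.75
tool_pos: [0.5518, 0.0429, 0.2484]
orientation: [3.049, 0.756, 0.004]
force: [0.3, -0.5, 5.6]
opening: 0.0616
gripper_force: 40.0
```

```bash
python3 s.py
```

```text
t 15.75 pos [0.5518 0.0429 0.2484] q [-0.01  0.14  1.78 -0.    1.23  1.07] yaw 27.9 tilt [ 0.0024 -0.0001] F [ 0.3 -0.5  5.6] open 61.6 gf 40.002153783570975
tool shift mm [-0.4 -0.5 15.1]
[-0.05  0.07 -0.07]
```

Request:
drive_tool(moves=[50,0,0,0,0,0,4,50,0,0,0,0,0,4,50,0,0,0,0,0,0])

```text
t: 16.05
tool_pos: [0.5518, 0.043, 0.2484]
orientation: [3.094, 0.542, 0.004]
force: [-0.5, 0.3, 5.9]
opening: 0.0614
gripper_force: 40.0
```

Request:
drive_tool(moves=[50,0,0,0,0,0,4,50,0,0,0,0,0,4,50,0,0,0,0,0,0])

```text
t: 16.35
tool_pos: [0.5518, 0.0429, 0.2484]
orientation: [3.124, 0.324, 0.004]
force: [-0.2, -0.8, 5.0]
opening: 0.0617
gripper_force: 40.0
```

Request:
drive_tool(moves=[50,0,0,0,0,0,4,50,0,0,0,0,0,4,50,0,0,0,0,0,0])

```text
t: 16.65
tool_pos: [0.5518, 0.0429, 0.2483]
orientation: [3.14, 0.107, 0.004]
force: [0.1, -0.1, 5.8]
opening: 0.0618
gripper_force: 40.0
```

```bash
python3 s.py
```

```text
t 16.65 pos [0.5518 0.0429 0.2483] q [-0.01  0.14  1.78 -0.    1.23  1.49] yaw 3.9 tilt [ 0.0024 -0.0001] F [ 0.1 -0.1  5.8] open 61.8 gf 40.00222377246246
tool shift mm [-0.5 -0.3 15. ]
[-0.02  0.14 -0.07]
```

Request:
drive_tool(moves=[50,0,0,0,0,0,4,50,0,0,0,0,0,4,50,0,0,0,0,0,0])

```text
t: 16.95
tool_pos: [0.5511, 0.043, 0.247]
orientation: [-3.14, 0.11, 0.0]
force: [0.1, -0.2, -0.4]
opening: 0.0618
gripper_force: 40.0
```

Request:
drive_tool(moves=[50,0,0,0,0,0,4,50,0,0,0,0,0,4,50,0,0,0,0,0,0])

```text
t: 17.25
tool_pos: [0.5509, 0.043, 0.2467]
orientation: [-3.125, 0.326, 0.001]
force: [-0.4, -1.1, -2.8]
opening: 0.0616
gripper_force: 40.0
```

Request:
drive_tool(moves=[50,0,0,0,0,0,4,50,0,0,0,0,0,4,50,0,0,0,0,0,0])

```text
t: 17.55
tool_pos: [0.551, 0.0431, 0.2469]
orientation: [3.094, -0.542, -0.001]
force: [-0.1, -0.5, -1.5]
opening: 0.062
gripper_force: 40.0
```

```bash
python3 s.py
```

```text
t 17.55 pos [0.551  0.0431 0.2469] q [-0.01  0.14  1.78  0.    1.23  1.9 ] yaw -19.9 tilt [-0.0006  0.    ] F [-0.1 -0.5 -1.5] open 62.0 gf 40.000641925726086
tool shift mm [ 0.2 -0.2 13.6]
[0.04 0.12 0.15]
```

Request:
drive_tool(moves=[50,0,0,1.5,0,0,0,50,0,0,0,0,0,0])

```text
t: 17.75
tool_pos: [0.5513, 0.0431, 0.2463]
orientation: [-3.095, 0.539, -0.0]
force: [-2.3, 0.3, 4.8]
opening: 0.0613
gripper_force: 40.0
```

```bash
python3 s.py
```

```text
t 17.75 pos [0.5513 0.0431 0.2463] q [-0.01  0.14  1.78  0.    1.22  1.9 ] yaw -19.8 tilt [0.0003 0.0001] F [-2.3  0.3  4.8] open 61.3 gf 40.00107022351585
tool shift mm [ 0.  -0.1 13. ]
[0.13 0.56 0.33]
```

Request:
drive_tool(moves=[50,0,0,0,0,0,-4,50,0,0,0,0,0,0])

```text
t: 17.95
tool_pos: [0.5511, 0.043, 0.2456]
orientation: [-3.112, 0.431, 0.0]
force: [-0.1, 0.9, -1.6]
opening: 0.0618
gripper_force: 40.0
```

Request:
drive_tool(moves=[50,0,0,0,0,0,-4,50,0,0,0,0,0,0])

```text
t: 18.15
tool_pos: [0.551, 0.043, 0.2454]
orientation: [3.125, -0.327, -0.001]
force: [-0.5, 0.2, -1.0]
opening: 0.0616
gripper_force: 40.0
```

```bash
python3 s.py
```

```text
t 18.15 pos [0.551  0.043  0.2454] q [-0.01  0.14  1.78  0.    1.22  1.76] yaw -11.9 tilt [-0.0004  0.    ] F [-0.5  0.2 -1. ] open 61.6 gf 39.99881652533077
tool shift mm [ 0.2 -0.2 12.1]
[ 0.06 -0.   -0.04]
```

Request:
drive_tool(moves=[50,0,0,1.5,0,0,0,50,0,0,1.5,0,0,0,50,0,0,1.5,0,0,0,50,0,0,0,0,0,0])

```text
t: 18.55
tool_pos: [0.5511, 0.043, 0.2411]
orientation: [3.124, -0.33, -0.0]
force: [-0.6, 0.2, -0.8]
opening: 0.0615
gripper_force: 40.0
```

```bash
python3 s.py
```

```text
t 18.55 pos [0.5511 0.043  0.2411] q [-0.01  0.15  1.78  0.    1.21  1.77] yaw -12.1 tilt [-0.0001  0.    ] F [-0.6  0.2 -0.8] open 61.5 gf 39.99952772632241
tool shift mm [ 0.1 -0.2  7.8]
[ 0.04  0.03 -0.02]
```

Free travel. Now against the spring.

Request:
drive_tool(moves=[50,0,0,2,0,0,0,50,0,0,2,0,0,0,50,0,0,2,0,0,0,50,0,0,0,0,0,0], grip_force=55)

```text
t: 18.95
tool_pos: [0.5514, 0.043, 0.2356]
orientation: [-3.124, 0.329, -0.001]
force: [-2.5, 0.5, 6.2]
opening: 0.0618
gripper_force: 55.0
```

Request:
drive_tool(moves=[50,0,0,2,0,0,0,50,0,0,1,0,0,0,50,0,0,1,0,0,0,50,0,0,0,0,0,0])

```text
t: 19.35
tool_pos: [0.5516, 0.043, 0.2327]
orientation: [-3.124, 0.329, -0.002]
force: [-6.2, 0.5, 13.3]
opening: 0.0617
gripper_force: 55.0
```

```bash
python3 s.py
```

```text
t 19.35 pos [0.5516 0.043  0.2327] q [-0.01  0.16  1.79 -0.    1.2   1.77] yaw -12.0 tilt [ 0.0012 -0.0001] F [-6.2  0.5 13.3] open 61.7 gf 55.0045351521112
tool shift mm [-0.3 -0.1 -0.6]
[-0.03  1.02  0.02]
```

Request:
drive_tool(moves=[50,0,0,1,0,0,0,50,0,0,1,0,0,0,50,0,0,0,0,0,0,50,0,0,0,0,0,0])

```text
t: 19.75
tool_pos: [0.5518, 0.0431, 0.2327]
orientation: [3.124, -0.329, 0.003]
force: [-14.5, -0.0, 29.5]
opening: 0.0615
gripper_force: 55.0
```

```bash
python3 s.py
python3 - <<'E'
from h import *
c=robot.read_camera("side"); q=cloud(c).reshape(-1,3); q=q[(np.hypot(q[:,0]-.5514,q[:,1]-.0432)<.03)&(q[:,2]<.1)]
h=np.histogram(q[:,2],bins=np.arange(.02,.1,.003)); print(list(zip(h[1].round(3),h[0])))
cv2.imwrite("pics/s9.png",cv2.resize(c["color"][140:270,230:430],(800,520),interpolation=2)[...,::-1])
E
```

```text
t 19.75 pos [0.5518 0.0431 0.2327] q [-0.01  0.16  1.79 -0.    1.2   1.77] yaw -12.0 tilt [ 0.0018 -0.0002] F [-14.5  -0.   29.5] open 61.5 gf 55.010103257372975
tool shift mm [-0.5 -0.  -0.6]
[-0.04  2.43 -0.02]
[(np.float64(0.02), np.int64(14)), (np.float64(0.023), np.int64(12)), (np.float64(0.026), np.int64(27)), (np.float64(0.029), np.int64(20)), (np.float64(0.032), np.int64(17)), (np.float64(0.035), np.int64(17)), (np.float64(0.038), np.int64(16)), (np.float64(0.041), np.int64(13)), (np.float64(0.044), np.int64(18)), (np.float64(0.047), np.int64(13)), (np.float64(0.05), np.int64(16)), (np.float64(0.053), np.int64(18)), (np.float64(0.056), np.int64(15)), (np.float64(0.059), np.int64(14)), (np.float64(0.062), np.int64(21)), (np.float64(0.065), np.int64(15)), (np.float64(0.068), np.int64(15)), (np.float64(0.071), np.int64(18)), (np.float64(0.074), np.int64(15)), (np.float64(0.077), np.int64(18)), (np.float64(0.08), np.int64(19)), (np.float64(0.083), np.int64(139)), (np.float64(0.086), np.int64(119)), (np.float64(0.089), np.int64(1)), (np.float64(0.092), np.int64(2)), (np.float64(0.095), np.int64(1))]
```

View pics/s9.png

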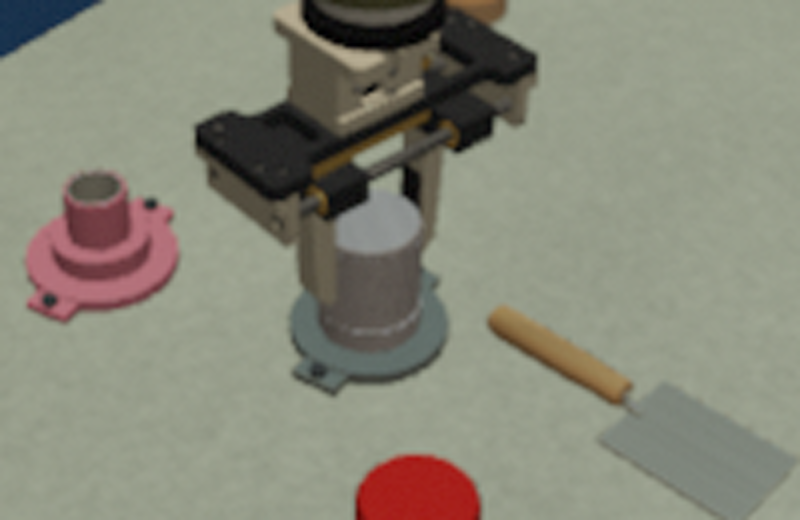

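The collar sits on the shoulder: its lower edge meets it at about (370,330), and its top is at 0.0855 m. The force now rises steeply with no further descent, so it is home. I'll ease the push slightly and hand in.

Request:
drive_tool(moves=[50,0,0,-0.5,0,0,0,50,0,0,0,0,0,0,50,0,0,0,0,0,0])

```text
t: 20.1
tool_pos: [0.5518, 0.043, 0.2326]
orientation: [-3.124, 0.329, -0.003]
force: [-10.9, -0.4, 24.7]
opening: 0.0614
gripper_force: 55.0
```

```bash
python3 -c "
from h import *
s=robot.read_state(); print(s['force'],s['tool_pos'])
if 12<s['force'][2]<35 and s['tool_pos'][2]<.2331: print(robot.close_job())"
```

```text
[-10.88797561  -0.35027202  24.65596107] [0.55177476 0.04304452 0.23261996]
the job is handed in; nothing more can be done
None
```

I nested the filter cup and keyed the collar onto the spigot, then handed the job in at 20.1 s with the arm still holding the collar home on the shoulder at about 25 N; the jars and spatula were not touched.

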